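# Unstack the control-lab kit onto its stations

### The job

The motor-control kit has been left piled up on the lab bench. Take the pile apart from the top down, one thing at a time, and put each thing away before you take what it stood on: sensor module, motor, driver module and power supply unit each go in their own station, the lipped tray whose outline matches, lying flat on the tray's floor inside the lip and lengthwise with it. Keep everything upright, set things down rather than drop them, and leave the jar and the screwdriver where they are.

Things in the scene. Friction and masses are not known exactly. Their poses are not given: they have to be found in the camera images.
- power_center (a point): Power supply unit, the lowest thing of the pile: a plain aluminium box 160 x 58 x 40 mm (x, y, z) with black end plates and dark vent slots on the long sides, 0.5 to 0.75 kg; where it stands, and so the pile, is on the bench itself. The point is its centre, 20 mm above its underside; x along its length, z up. Grasp across the 58 mm width (y). The driver and the motor stand side by side on its flat top, 42 mm either side of its middle along x (which is at which end varies).
- driver_center (a point): Driver module: a block 64 x 46 x 30 mm (x, y, z), blue board below and blue cover above with a black body between, about 0.15 kg. The point is its centre, 15 mm above its underside; x along its 64 mm length, z up. It stands on the power supply unit and carries the sensor on its flat top.
- motor_center (a point): Motor: an upright brass-coloured cylinder 44 mm in diameter and 46 mm tall with two dark bands, and a thin shaft rising 11 mm above the top on its axis, about 0.28 kg. The point is on its axis, 23 mm above its underside; z up along the axis. It stands on the power supply unit beside the driver.
- sensor_center (a point): Sensor module, the top of the pile: a white plastic box 40 x 30 x 30 mm (x, y, z) with a small round window on top, about 0.06 kg. The point is its centre, 15 mm above its underside; x along its 40 mm length, z up. It stands on the driver.
- power_station_floor (a point): Station of the power supply unit: a fixed shallow black tray on the bench with a grey lip, a long rectangle 176 x 74 mm inside, so about 8 mm free all round the power supply unit. The point is the centre of its floor, 3 mm above the bench; the lip is 5 mm wide and stands 4 mm above the floor (7 mm above the bench), so fingertips must stay above it. x along its length, z up.
- driver_station_floor (a point): Station of the driver module: a fixed shallow black tray on the bench with a grey lip, a rectangle 80 x 62 mm inside, so about 8 mm free all round the driver module. The point is the centre of its floor, 3 mm above the bench; the lip is 5 mm wide and stands 4 mm above the floor (7 mm above the bench), so fingertips must stay above it. x along its length, z up.
- sensor_station_floor (a point): Station of the sensor module: a fixed shallow black tray on the bench with a grey lip, a small rectangle 56 x 46 mm inside, so about 8 mm free all round the sensor module. The point is the centre of its floor, 3 mm above the bench; the lip is 5 mm wide and stands 4 mm above the floor (7 mm above the bench), so fingertips must stay above it. x along its length, z up.
- motor_station_floor (a point): Station of the motor: a fixed shallow black tray on the bench with a grey lip, a round one, 60 mm in diameter inside, so about 8 mm free all round the motor. The point is the centre of its floor, 3 mm above the bench; the lip is 5 mm wide and stands 4 mm above the floor (7 mm above the bench), so fingertips must stay above it. z up.
- jar: Bystander: a small white round jar with a lid, 52 mm in diameter, 55 mm tall, standing beyond the work. Origin at the centre of its underside.
- screwdriver: Bystander: a screwdriver with a grey handle, about 170 mm long, lying beyond the work. Origin near its middle, on its underside.

How it is judged:
By the outcome, as a careful person would: the job done as asked, in the order asked, and still so for the second after the job is handed in, with the robot touching nothing.
It also fails if it takes over 120 s, if anything falls off the work surface, if the arm or the gripper's body presses on something with over 40 N, if the wrist force passes 120 N, or if a joint passes its speed limit or range.

### The arm

A 6-joint arm with a two-finger parallel gripper is mounted at the origin on the work surface. World frame = base frame: x ahead of the robot, y to its left, z up, the work surface at z = 0. Lengths are in m, angles in degrees, forces in N, time in s.
With the tool pointing down it reaches from about 0.35 to 0.875 m from the base axis. Payload 4.2 kg.
Tool frame: the origin (TCP) lies at the very end of the fingers, on their centre line; the grasp point (between the pads) lies 19 mm behind it; z points along the fingers, y is the direction in which the jaws open and shut (so a half turn about z gives the same grasp; the last joint's range is limited). The gripper opens to 87 mm and grips with 3 to 60 N. Pads are 19 mm wide; open, the fingers measure 117 mm over their backs; the gripper's body (75 mm by 190 mm) begins 51 mm behind the grasp point.
Start: joints at [-62.074, 22.042, 0.453, 0, -68.411, -14.817], TCP at [0.142, -0.609, 0.223] pointing down, gripper open.
Joint ranges: [-179.83, 179.83], [-69.29, 118.12], [-61.27, 80.66], [-181.25, 117.63], [-171.15, -9.14], [-177.46, 177.46]. Speed limits (degrees/s): [159.86, 159.86, 180, 180, 180, 180].

### API

Orientations are given as a 3x3 rotation matrix whose columns are the frame's x, y, z axes.
In Python, from station import r, imaging gives the robot as it stands. The module is installed in compiled form; this text tells all that it offers.
- The arm moves only by the tool move_arm, never from a script. Its argument "motion" is one flat list of numbers, 7 for each row, row after row: the shift along the tool's x, y, z in units of 40 mm (1.0 is 40 mm), then the turn, a rotation vector about the tool's x, y, z in units of 5 degrees (1.0 is 5 degrees), then the gripper's target within -1 to 1 (shut at 1, half-way at 0, fully open at -1). In form: [dx, dy, dz, wx, wy, wz, gripper, dx, dy, dz, wx, wy, wz, gripper, ...]. A call has 1 to 20 rows; each row is the pose to reach, as a shift and turn from the pose measured when the call began, along the tool's axes at that moment; what a row does not reach only later rows make up. A row lasts 1/12 s, in which the tool goes at most 41.7 mm and 7.16 degrees, less where a joint would pass 70% of its speed; a pose out of reach is approached as far as the arm can. A call with a gripper value outside its range is refused whole. The fingers move at their own pace and stop on an object; the grip force is fixed at half the most. Time passes only in rows, so rows that repeat a pose let the fingers close. It gives the time, the measured TCP pose, the force and the opening at its end, in the units of the state.
- r.sense(): the state, without advancing time (a new reading comes with each control period).
- imaging.capture(name): name is "scene" or "top"; returns the picture (480x640x3 uint8, blue, green, red); there is no depth.
- imaging.camera_params(name): a dict with "intrinsics" (3x3 intrinsics, pixels), "k1" (the pictures are not rectified: a ray, as slopes to the right and down, at radius r is drawn at 1 + k1 r^2 times it, then the intrinsics apply), "world_from_camera" (4x4, takes a point from camera to world coordinates). Camera axes: x right, y down, z forward; pixel columns grow to the right and rows downward; lengths in m; the calibration is good to about 2 mm. A picture is of the moment at which its call begins. camera_params takes no time and is no camera call.
- r.finish_job(): hands the job in, once; it reports no verdict.
The state is a dict: "time_s": time; "joints": joint angles; "joint_velocities": joint speeds; "effort": joint torques, N m; "tcp_pos": TCP position; "ee_rot": TCP orientation; "wrist_force": force on the tool from outside, world axes, zero at the start; "moment": the same for the moment, N m; "gripper_width": opening from 0.0 (shut) to 1.0 (fully open).
Only numpy, scipy, OpenCV 4.12 (cv2) and the standard library are available. Lean on these libraries where they do the work, as an engineer would, in place of code of your own. Each camera call takes 0.05 s, during which the arm holds its last target.

## Working session

There is one attempt and no reset: what is moved stays moved. The work goes in short steps, Python scripts to look and compute and a tool call to move; the robot and the scene stay as the last step left them, time stands still between calls to the robot, and variables do not carry over. Pictures are saved under pics/ and viewed, and the job is handed in when it is done.

Besides the shell and the picture viewer there is one more tool, called after "Call:" as name(argument=value, ...) on one line, values as JSON. move_arm: Moves the arm, as the interface text tells. Its arguments: {"type":"object","properties":{"motion":{"type":"array","items":{"type":"number"}}},"required":["motion"]}

```bash
mkdir -p pics
python3 - <<'E'
from station import r, imaging
import cv2
for n in ("scene","top"):
    cv2.imwrite(f"pics/{n}0.png",imaging.capture(n)); p=imaging.camera_params(n); print(n,p)
print(r.sense())
E
```

```text
scene {'intrinsics': array([[615.37940552,   0.        , 316.74193543],
       [  0.        , 615.37940552, 235.24010664],
       [  0.        ,   0.        ,   1.        ]]), 'k1': -0.11937582648208647, 'world_from_camera': array([[-0.78203419,  0.40125266, -0.4768845 ,  1.18392374],
       [ 0.62301142,  0.48279157, -0.61544217,  0.76453979],
       [-0.01671199, -0.77840131, -0.62754451,  0.83323711],
       [ 0.        ,  0.        ,  0.        ,  1.        ]])}
top {'intrinsics': array([[511.47095079,   0.        , 324.7574857 ],
       [  0.        , 511.47095079, 239.83520731],
       [  0.        ,   0.        ,   1.        ]]), 'k1': -0.12648469296801704, 'world_from_camera': array([[-0.01654012, -0.99559345,  0.09230441,  0.49906805],
       [-0.99984419,  0.01589979, -0.00766824,  0.00309545],
       [ 0.00616682, -0.09241686, -0.99570131,  1.12434394],
       [ 0.        ,  0.        ,  0.        ,  1.        ]])}
{'time_s': 0.1, 'joints': array([-6.20739307e+01,  2.20862237e+01,  3.89424783e-01, -2.28603374e-02,
       -6.84104838e+01, -1.48158048e+01]), 'joint_velocities': array([ 0.05135396, -0.13754152,  0.26840729,  0.11991218,  0.02283287,
       -0.07011144]), 'effort': array([-5.50342372e-05, -3.91689062e+01,  1.87935555e+01,  4.23192143e+00,
        1.34691037e-02, -6.94691153e-05]), 'tcp_pos': array([ 0.14165133, -0.60820694,  0.22158914]), 'ee_rot': array([[-9.73968683e-01, -2.26681943e-01, -5.49113284e-04],
       [-2.26682576e-01,  9.73966975e-01,  1.82812061e-03],
       [ 1.20416272e-04,  1.90500664e-03, -9.99998178e-01]]), 'wrist_force': array([-1.422442  ,  0.01011614,  1.04737398]), 'moment': array([0.01205102, 0.02996701, 0.00238872]), 'gripper_width': 0.998300056811184}
```

View pics/top0.png

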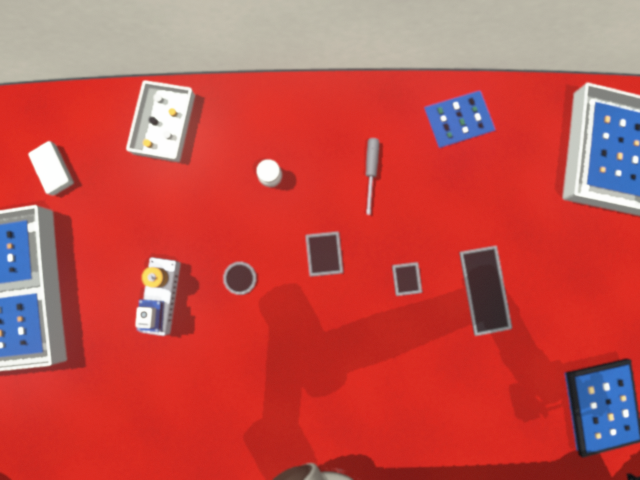

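View pics/scene0.png

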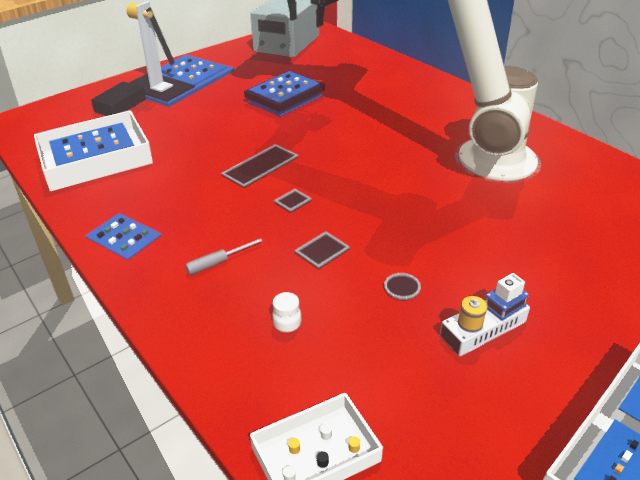

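The top picture shows the pile at (157,297), with the motor at (153,277) and the driver and sensor at (149,316). The trays are round (240,278), driver (324,254), sensor (407,279) and power (486,290). I'll enlarge these.

```bash
cat > h.py <<'E'
import numpy as np, cv2
from station import r, imaging
def unproj(n,u,v,z):
    p=imaging.camera_params(n);K=p["intrinsics"];T=p["world_from_camera"]
    xy=cv2.undistortPoints(np.array([[[u,v]]],float),K,np.array([p["k1"],0,0,0,0.]),None,None)[0,0] 
    # k1 exact
    d=T[:3,:3]@np.r_[xy,1];o=T[:3,3];return (o+d*(z-o[2])/d[2])
def proj(n,P):
    p=imaging.camera_params(n);W=np.linalg.inv(p["world_from_camera"])
    return cv2.projectPoints(np.atleast_2d(np.array(P,float)),cv2.Rodrigues(W[:3,:3])[0],W[:3,3],p["intrinsics"],np.array([p["k1"],0,0,0,0.]))[0][:,0]
def crop(img,u0,v0,w,h,s,f):
    c=cv2.resize(img[v0:v0+h,u0:u0+w],None,fx=s,fy=s,interpolation=cv2.INTER_CUBIC)
    for i in range(0,w,10): cv2.putText(c,str(u0+i),(i*s,10),0,.35,(0,255,0),1); cv2.line(c,(i*s,12),(i*s,18),(0,255,0),1)
    for i in range(0,h,10): cv2.putText(c,str(v0+i),(0,i*s+4),0,.35,(0,255,0),1); cv2.line(c,(24,i*s),(30,i*s),(0,255,0),1)
    cv2.imwrite(f,c)
E
python3 - <<'E'
from h import *
t=cv2.imread("pics/top0.png");s=cv2.imread("pics/scene0.png")
crop(t,125,245,65,100,6,"pics/a.png")
crop(s,430,260,110,100,6,"pics/b.png")
# trays: inside dark floors
def rects(box,m=None):
    x0,y0,x1,y1=box;c=t[y0:y1,x0:x1].astype(int)
    red=(c[...,2]>c[...,1]*2.0+20).astype(np.uint8)
    obj=1-red
    n,l,st,ce=cv2.connectedComponentsWithStats(obj)
    k=1+np.argmax(st[1:,4]);cn=cv2.findContours((l==k).astype(np.uint8),cv2.RETR_EXTERNAL,2)[0][0].astype(np.float32)+np.float32([x0,y0])
    w=np.array([unproj("top",*q[0],.007)[:2] for q in cn],np.float32)*1000
    return cv2.minAreaRect(w),st[k],cv2.minEnclosingCircle(w)
for nm,b in dict(motor=(215,255,265,300),driver=(300,225,350,282),sensor=(387,257,427,300),power=(452,240,518,340)).items(): print(nm,rects(b))
E
```

```text
motor (((523.0264282226562, 182.3031005859375), (72.71226501464844, 72.08431243896484), 89.30681610107422), array([  8,   6,  34,  34, 912], dtype=int32), ((521.9387817382812, 182.58023071289062), 37.53400802612305))
driver (((572.999755859375, -3.0861129760742188), (94.04964447021484, 76.16610717773438), 5.121070861816406), array([   5,    6,   39,   46, 1487], dtype=int32), ((572.9868774414062, -2.439878463745117), 57.3852653503418))
sensor (((514.87158203125, -183.46336364746094), (69.63658142089844, 60.219905853271484), 5.843198776245117), array([  5,   5,  31,  34, 868], dtype=int32), ((515.1152954101562, -183.55511474609375), 43.46364974975586))
power (((485.5768737792969, -358.7884216308594), (190.02345275878906, 89.00554656982422), 8.745340347290039), array([   7,    6,   53,   90, 3347], dtype=int32), ((485.61090087890625, -359.1438293457031), 101.96063232421875))
```

View pics/a.png

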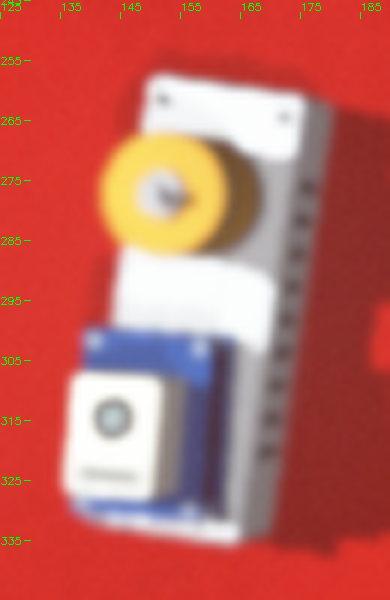

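View pics/b.png

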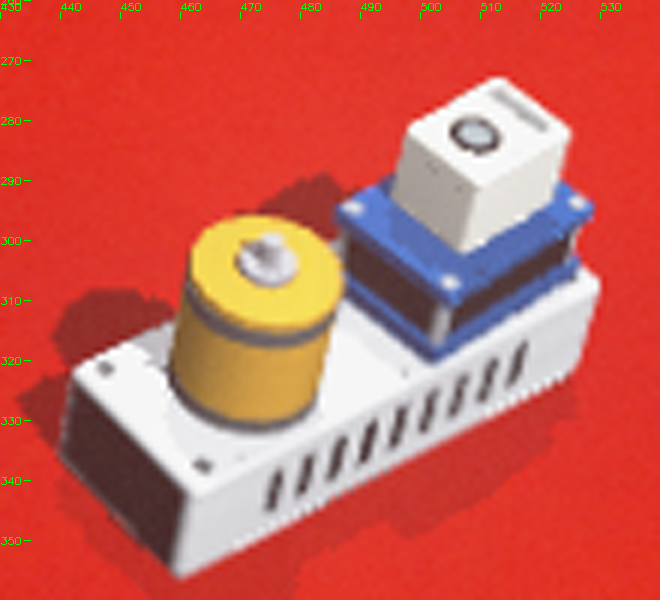

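The crops show the motor at the far (+y) end of the power supply. The driver and sensor are at the −y end, and the sensor is near the driver's top left. I'll read the corners and fit each item.

```bash
cat > fit.py <<'E'
from h import *
from scipy.optimize import least_squares
def px(u0,v0,s,X,Y): return ((X+.5)/s-.5+u0,(Y+.5)/s-.5+v0)
def fit(name,L,W,z,pts):
    # pts: (cam,u,v), matched to nearest corner
    C=np.array([[a*L/2,b*W/2] for a in(-1,1) for b in(-1,1)])
    Q=np.array([unproj(*p,z)[:2] for p in pts])
    best=None
    for a0 in np.radians([60,80,100,120]):
        def world(q): 
            R=np.array([[np.cos(q[2]),-np.sin(q[2])],[np.sin(q[2]),np.cos(q[2])]]);return C@R.T+q[:2]
        def res(q):
            w=world(q);return np.concatenate([p-w[np.argmin(((w-p)**2).sum(1))] for p in Q])
        s=least_squares(res,[*Q.mean(0),a0])
        if best is None or s.cost<best.cost: best=s
    print(name,np.round(best.x[:2]*1000,1),round(np.degrees(best.x[2]),1),"res",np.round(best.fun.reshape(-1,2)*1000,1).tolist())
E
python3 - <<'E'
from fit import *
A=lambda X,Y:("top",*px(125,245,6,X,Y)); B=lambda X,Y:("scene",*px(430,260,6,X,Y))
fit("sensorT",.04,.03,.1,[A(71,374),A(165,376),A(155,501),A(62,491)])
fit("sensorS",.04,.03,.1,[B(501,77),B(410,128),B(476,186),B(572,132)])
fit("driverT",.064,.046,.07,[A(83,329),A(213,339),A(75,508)])
fit("driverS",.064,.046,.07,[B(338,211),B(447,305),B(593,211)])
fit("psuT",.16,.058,.04,[A(148,74),A(306,97),A(242,545),A(83,523)])
fit("psuS",.16,.058,.04,[B(72,373),B(190,492),B(600,285)])
for p in (A(163,194),B(266,272)):print("motor top",unproj(*p,.086))
E
```

```text
sensorT [443.2 363.7] 85.9 res [[4.3, -4.2], [6.3, 3.1], [-5.6, 4.3], [-5.1, -3.3]]
sensorS [445.5 362.5] 83.3 res [[-3.9, 5.8], [4.7, 5.8], [4.7, -6.1], [-5.4, -5.5]]
driverT [449.9 359.3] 95.4 res [[8.6, -8.1], [-1.1, 9.2], [-7.5, -1.1]]
driverS [453.9 359. ] 94.5 res [[-1.1, 9.8], [9.8, -8.6], [-8.7, -1.2]]
psuT [484.6 355.3] 171.8 res [[0.8, 0.2], [0.1, -0.4], [-0.2, -0.3], [-0.7, 0.4]]
psuS [489.5 368.4] 141.3 res [[-6.8, -25.6], [1.5, 27.4], [5.3, -1.8]]
motor top [0.52455815 0.35147989 0.086     ]
motor top [0.5280773  0.35029873 0.086     ]
```

```bash
sed -i 's/\[60,80,100,120\]/[-30,-15,0,15,30]/' fit.py
python3 - <<'E'
from fit import *
A=lambda X,Y:("top",*px(125,245,6,X,Y)); B=lambda X,Y:("scene",*px(430,260,6,X,Y))
fit("sensorT",.04,.03,.1,[A(71,374),A(165,376),A(155,501),A(62,491)])
fit("sensorS",.04,.03,.1,[B(501,77),B(410,128),B(476,186),B(572,132)])
fit("driverT",.064,.046,.07,[A(83,329),A(213,339),A(75,508)])
fit("driverS",.064,.046,.07,[B(338,211),B(447,305),B(593,211)])
fit("psuT",.16,.058,.04,[A(148,74),A(306,97),A(242,545),A(83,523)])
fit("psuS",.16,.058,.04,[B(72,373),B(190,492),B(600,285)])
E
```

```text
sensorT [443.2 363.7] -4.2 res [[-0.4, 1.2], [1.0, -1.5], [-0.9, -1.0], [0.2, 1.3]]
sensorS [445.5 362.5] -6.4 res [[0.4, 0.4], [-0.9, 1.4], [0.4, -0.7], [0.2, -1.1]]
driverT [445.4 363.7] -3.9 res [[-0.5, 0.7], [-1.1, 0.2], [1.6, -0.9]]
driverS [449.4 363.4] -4.6 res [[-1.3, 0.7], [1.0, 0.3], [0.3, -1.0]]
psuT [484.6 355.3] -8.2 res [[0.8, 0.2], [0.1, -0.4], [-0.2, -0.3], [-0.7, 0.4]]
psuS [488.6 353.6] -8.6 res [[-0.1, 2.3], [-0.4, -2.1], [0.5, -0.2]]
```

```bash
cat >> h.py <<'E'
from scipy.spatial.transform import Rotation as Ro
def go(x,y,z,a):
    "units to reach world TCP (m), tool x yaw a deg, z down"
    s=r.sense();R=np.array(s["ee_rot"]);p=np.array(s["tcp_pos"]);c,n=np.cos(np.radians(a)),np.sin(np.radians(a))
    T=np.array([[c,n,0],[n,-c,0],[0,0,-1]])
    print(np.round(R.T@(np.array([x,y,z])-p)/.04,2).tolist(),np.round(Ro.from_matrix(R.T@T).as_rotvec(degrees=True)/5,2).tolist())
E
python3 - <<'E'
from h import *
t=cv2.imread("pics/scene0.png")
def rects(nm,z=.007):
    x0,y0,x1,y1=nm;c=t[y0:y1,x0:x1].astype(int)
    obj=1-(c[...,2]>c[...,1]*2.0+20).astype(np.uint8)
    n,l,st,ce=cv2.connectedComponentsWithStats(obj)
    k=1+np.argmax(st[1:,4]);cn=cv2.findContours((l==k).astype(np.uint8),cv2.RETR_EXTERNAL,2)[0][0]+np.array([x0,y0])
    w=np.array([unproj("scene",*q[0].astype(float),z)[:2] for q in cn],np.float32)*1000
    return cv2.minAreaRect(w),st[k]
for nm,b in dict(motor=(375,265,430,305),driver=(285,225,358,272),sensor=(265,183,320,215),power=(213,138,305,190)).items(): print(nm,rects(b))
go(.45,-.25,.21,174.7); go(.4445,.3632,.2,174.7)
E
```

```text
motor (((525.7899169921875, 182.24569702148438), (73.06672668457031, 71.17974853515625), 50.20841598510742), array([  9,   8,  37,  27, 803], dtype=int32))
driver (((576.291259765625, -3.7376365661621094), (95.9251937866211, 78.53272247314453), 4.95301628112793), array([  10,    6,   55,   38, 1114], dtype=int32))
sensor (((517.87548828125, -183.73440551757812), (72.29185485839844, 63.07535934448242), 5.878591060638428), array([  9,   6,  37,  23, 492], dtype=int32))
power (((488.68939208984375, -359.3968200683594), (192.5649871826172, 93.35721588134766), 8.847253799438477), array([   8,    6,   77,   44, 1493], dtype=int32))
[-9.54, 6.97, 0.3] [0.02, -0.0, 3.68]
[-12.88, 21.94, 0.58] [0.02, -0.0, 3.68]
```

Call:
move_arm(motion=[-2,1.5,0.1,0,0,0.8,-1,-9.5,7,0.3,0,0,3.7,-1,-9.5,7,0.3,0,0,3.7,-1,-9.5,7,0.3,0,0,3.7,-1,-9.5,7,0.3,0,0,3.7,-1,-9.5,7,0.3,0,0,3.7,-1,-9.5,7,0.3,0,0,3.7,-1,-9.5,7,0.3,0,0,3.7,-1,-9.5,7,0.3,0,0,3.7,-1,-9.5,7,0.3,0,0,3.7,-1,-9.5,7,0.3,0,0,3.7,-1,-9.5,7,0.3,0,0,3.7,-1])

```text
time_s: 1.1
tcp_pos: [0.4504, -0.2463, 0.2098]
ee_rot: [[-0.996, 0.091, -0.0], [0.091, 0.996, 0.002], [0.0, 0.002, -1.0]]
wrist_force: [0.2, -0.8, 0.2]
gripper_width: 1.001
```

Run:
```python
from h import *
print(r.sense()["joints"]);go(.4445,.3632,.15,174.7)
```

```text
[-10.61057516  11.79023756 -16.05324446  -0.14359132 -62.19148425
 -84.5396943 ]
[1.53, 15.16, 1.53] [0.03, -0.0, 0.02]
```

Call:
move_arm(motion=[0.4,4,0,0,0,0,-1,0.8,8,0.5,0,0,0,-1,1.53,15.16,1.5,0,0,0,-1,1.53,15.16,1.5,0,0,0,-1,1.53,15.16,1.5,0,0,0,-1,1.53,15.16,1.5,0,0,0,-1,1.53,15.16,1.5,0,0,0,-1,1.53,15.16,1.5,0,0,0,-1,1.53,15.16,1.5,0,0,0,-1,1.53,15.16,1.5,0,0,0,-1,1.53,15.16,1.5,0,0,0,-1,1.53,15.16,1.5,0,0,0,-1,1.53,15.16,1.5,0,0,0,-1,1.53,15.16,1.5,0,0,0,-1,1.53,15.16,1.5,0,0,0,-1,1.53,15.16,1.5,0,0,0,-1,1.53,15.16,1.5,0,0,0,-1,1.53,15.16,1.5,0,0,0,-1,1.53,15.16,1.5,0,0,0,-1])

```text
time_s: 2.68
tcp_pos: [0.4444, 0.3622, 0.1511]
ee_rot: [[-0.996, 0.092, -0.001], [0.092, 0.996, 0.002], [0.001, 0.002, -1.0]]
wrist_force: [-0.5, 0.4, -0.5]
gripper_width: 1.002
```

Run:
```python
from h import *
go(.4445,.3632,.079,174.7)
im=imaging.capture("scene");crop(im,400,180,160,180,4,"pics/c.png")
```

```text
[-0.0, 0.02, 1.8] [0.02, -0.01, 0.01]
```

View pics/c.png

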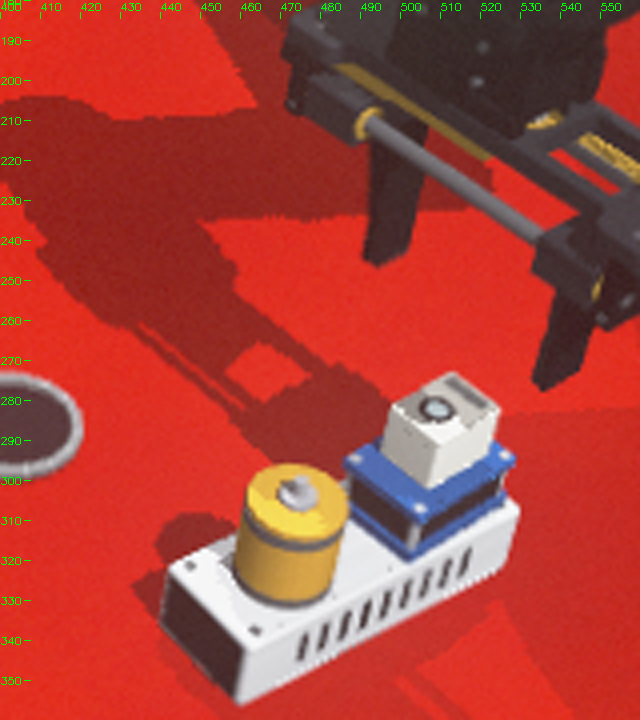

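The open fingers straddle the sensor, with tips near (387,262) and (541,388) in crop pixels. Descending and closing.

Call:
move_arm(motion=[0,0.02,0.6,0,0,0,-1,0,0.02,1.2,0,0,0,-1,0,0.02,1.6,0,0,0,-1,0,0.02,1.8,0,0,0,-1,0,0.02,1.8,0,0,0,-1,0,0.02,1.8,0,0,0,1,0,0.02,1.8,0,0,0,1,0,0.02,1.8,0,0,0,1,0,0.02,1.8,0,0,0,1,0,0.02,1.8,0,0,0,1,0,0.02,1.8,0,0,0,1,0,0.02,1.8,0,0,0,1,0,0.02,1.8,0,0,0,1])

```text
time_s: 3.82
tcp_pos: [0.4446, 0.3632, 0.0794]
ee_rot: [[-0.996, 0.092, -0.0], [0.092, 0.996, 0.002], [0.001, 0.002, -1.0]]
wrist_force: [-0.5, 0.1, 0.3]
gripper_width: 0.478
```

Run:
```python
from h import *
print(r.sense()["gripper_width"]*87)
im=imaging.capture("scene");crop(im,400,180,160,180,4,"pics/d.png")
```

```text
41.56920659625735
```

View pics/d.png

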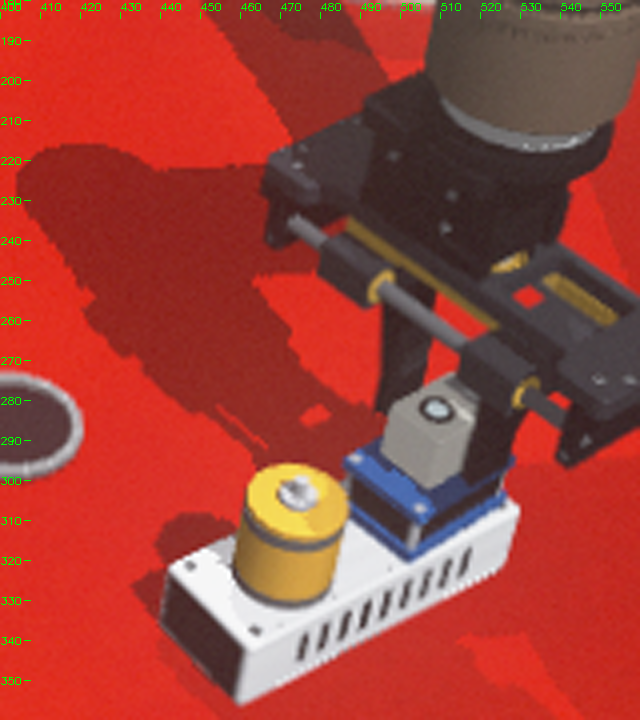

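The fingers are still closing at 41 mm. I'll continue and check whether the pad is centred along x.

Call:
move_arm(motion=[0,0,0,0,0,0,1,0,0,0,0,0,0,1,0,0,0,0,0,0,1,0,0,0,0,0,0,1])

```text
time_s: 4.2
tcp_pos: [0.4446, 0.3632, 0.0793]
ee_rot: [[-0.996, 0.092, -0.0], [0.092, 0.996, 0.002], [0.001, 0.002, -1.0]]
wrist_force: [-0.1, 0.2, -0.5]
gripper_width: 0.349
```

Run:
```python
from h import *
s=r.sense();print(s["gripper_width"]*87)
im=imaging.capture("scene");p=s["tcp_pos"];R=s["ee_rot"]
for dx in(-.0095,.0095):
  for dy in (-.015,.015):
    for dz in (0,-.03):
      u=proj("scene",p+R@np.array([dx,dy,dz]))[0];cv2.circle(im,tuple(int(round(a)) for a in u),0,(0,255,0),-1)
crop(im,460,230,80,100,7,"pics/e.png")
```

```text
30.326690844552612
```

View pics/e.png

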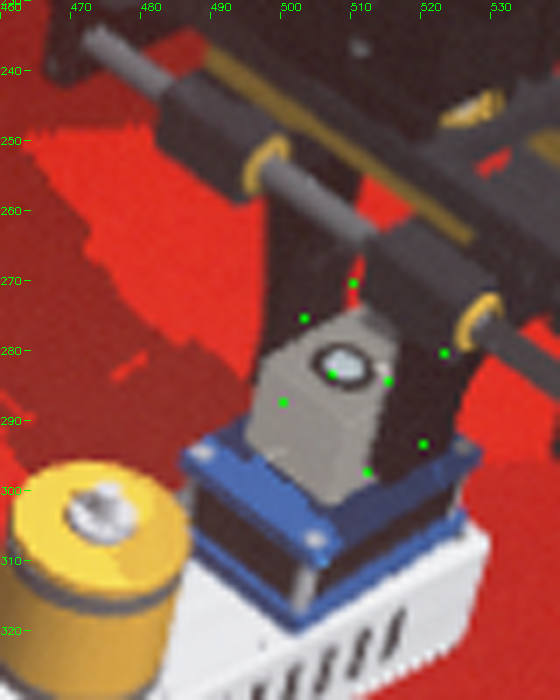

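Gripped at 30.3 mm, and the pad is centred.

Run:
```python
from h import *
go(.5164,-.1836,.15,185.85);go(.5164,-.1836,.04,185.85)
```

```text
[-3.05, -13.44, -1.8] [0.02, -0.0, -2.23]
[-3.05, -13.45, 0.95] [0.02, -0.0, -2.23]
```

Call:
move_arm(motion=[0,0,-0.1,0,0,0,1,0,0,-0.4,0,0,0,1,0,0,-0.8,0,0,0,1,0,0,-1.3,0,0,0,1,0,0,-1.7,0,0,0,1,0,-0.2,-2,0,0,0,1,-0.1,-0.6,-2.2,0,0,-0.1,1,-0.3,-1.2,-2.2,0,0,-0.2,1,-0.5,-2,-2.2,0,0,-0.3,1,-0.7,-2.9,-2.2,0,0,-0.5,1,-0.9,-3.8,-2.2,0,0,-0.7,1,-1.1,-4.7,-2.2,0,0,-0.9,1,-1.3,-5.6,-2.2,0,0,-1.1,1,-1.5,-6.5,-2.2,0,0,-1.3,1,-1.7,-7.4,-2.2,0,0,-1.5,1,-1.9,-8.3,-2.2,0,0,-1.7,1,-2.1,-9.2,-2.2,0,0,-1.9,1,-2.3,-10.1,-2.2,0,0,-2.1,1,-2.5,-10.8,-2.2,0,0,-2.2,1,-2.6,-11.2,-2.2,0,0,-2.2,1])

```text
time_s: 5.92
tcp_pos: [0.5062, -0.0958, 0.1663]
ee_rot: [[-0.995, -0.097, -0.001], [-0.097, 0.995, 0.002], [0.001, 0.002, -1.0]]
wrist_force: [0.3, 0.5, -0.2]
gripper_width: 0.343
```

Run:
```python
from h import *
print(r.sense()["gripper_width"]*87);go(.5164,-.1836,.04,185.85)
```

```text
29.833818490989536
[-0.04, -2.22, 3.15] [0.02, -0.01, -0.06]
```

Call:
move_arm(motion=[0,-0.6,0.1,0,0,0,1,0,-1.2,0.4,0,0,0,1,0,-1.7,0.9,0,0,0,1,0,-2.1,1.5,0,0,0,1,-0.04,-2.22,2.1,0,0,-0.06,1,-0.04,-2.22,2.6,0,0,-0.06,1,-0.04,-2.22,2.9,0,0,-0.06,1,-0.04,-2.22,2.9,0,0,-0.06,1,-0.04,-2.22,2.9,0,0,-0.06,1])

```text
time_s: 6.67
tcp_pos: [0.5155, -0.1841, 0.0498]
ee_rot: [[-0.995, -0.102, -0.003], [-0.102, 0.995, 0.002], [0.003, 0.002, -1.0]]
wrist_force: [0.2, 0.2, 0.7]
gripper_width: 0.338
```

Run:
```python
from h import *
print(r.sense()["gripper_width"]*87);go(.5164,-.1836,.0123,185.85)
t=imaging.capture("top");s=imaging.capture("scene")
crop(t,370,240,75,90,6,"pics/f.png");crop(s,250,120,100,110,6,"pics/g.png")
```

```text
29.44336353459412
[-0.03, 0.01, 0.94] [0.02, -0.03, 0.0]
```

View pics/g.png

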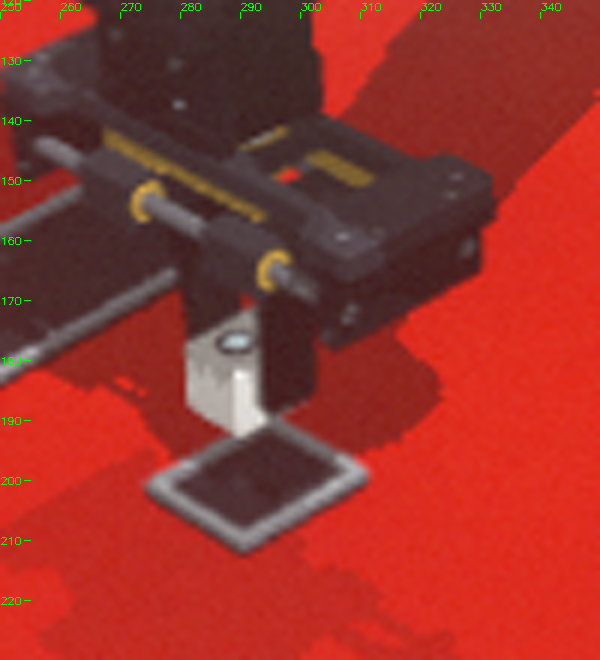

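The sensor hangs upright above its tray, with the tray corners at (274,201) and (309,199). Lowering slowly.

Call:
move_arm(motion=[0,0,0.2,0,0,0,1,-0.03,0,0.5,0,0,0,1,-0.03,0,0.75,0,0,0,1,-0.03,0,0.88,0,0,0,1,-0.03,0,0.92,0,0,0,1,-0.03,0,0.92,0,0,0,1,-0.03,0,0.92,0,0,0,1])

```text
time_s: 7.35
tcp_pos: [0.5184, -0.1838, 0.0147]
ee_rot: [[-0.995, -0.103, 0.001], [-0.103, 0.995, 0.001], [-0.001, 0.001, -1.0]]
wrist_force: [0.1, -0.1, -0.3]
gripper_width: 0.341
```

Run:
```python
from h import *
go(.5164,-.1836,.0123,185.85);s=imaging.capture("scene")
crop(s,250,120,100,110,6,"pics/g2.png")
```

```text
[0.05, 0.01, 0.06] [0.01, 0.02, 0.01]
```

View pics/g2.png

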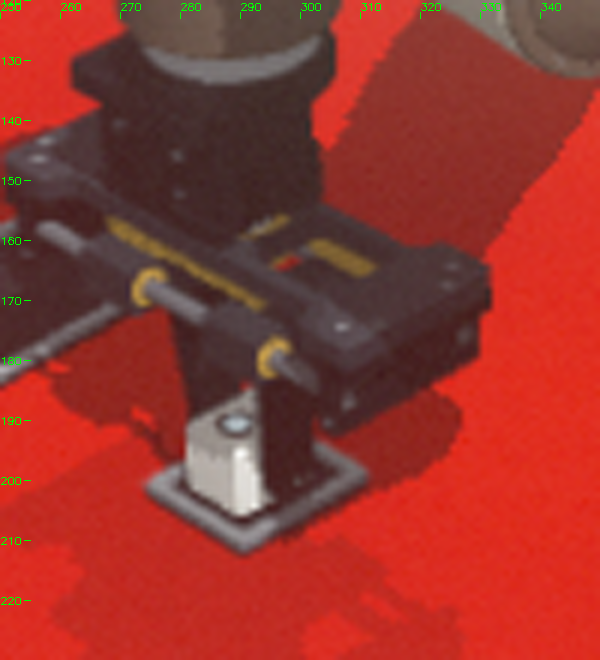

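Call:
move_arm(motion=[0.04,0,0.03,0,0,0,1,0.04,0,0.05,0,0,0,1,0.04,0,0.06,0,0,0,1,0.04,0,0.06,0,0,0,1])

```text
time_s: 7.73
tcp_pos: [0.517, -0.184, 0.0125]
ee_rot: [[-0.995, -0.103, 0.002], [-0.103, 0.995, 0.001], [-0.002, 0.001, -1.0]]
wrist_force: [-0.4, 0.2, -0.9]
gripper_width: 0.343
```

Run:
```python
from h import *
s=r.sense();print(s["tcp_pos"],s["wrist_force"])
```

```text
[ 0.51695719 -0.18398662  0.01251516] [-0.38545502  0.17087506 -0.91092331]
```

Call:
move_arm(motion=[0,0,0.02,0,0,0,1,0,0,0.02,0,0,0,0.2,0,0,0.02,0,0,0,0,0,0,0.02,0,0,0,-0.2,0,0,0.02,0,0,0,-0.4,0,0,0.02,0,0,0,-0.4,0,0,0.02,0,0,0,-0.4,0,0,-0.4,0,0,0,-1,0,0,-1,0,0,0,-1,0,0,-1.8,0,0,0,-1,0,0,-2.8,0,0,0,-1,0,0,-3.4,0,0,0,-1,0,0,-3.5,0,0,0,-1])

```text
time_s: 8.82
tcp_pos: [0.5198, -0.1848, 0.1582]
ee_rot: [[-0.995, -0.104, 0.012], [-0.104, 0.995, -0.001], [-0.012, -0.002, -1.0]]
wrist_force: [-0.4, 0.6, 1.2]
gripper_width: 0.983
```

Run:
```python
from h import *
s=imaging.capture("scene");crop(s,250,150,100,80,7,"pics/g3.png");crop(s,430,260,110,100,6,"pics/b3.png")
go(.526,.351,.15,180)
```

```text
[-1.56, 13.3, 0.17] [-0.0, 0.11, 1.19]
```

View pics/g3.png

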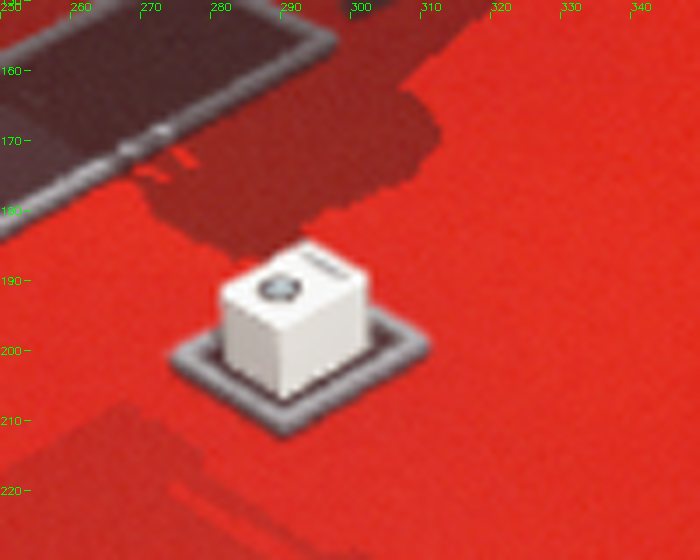

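View pics/b3.png

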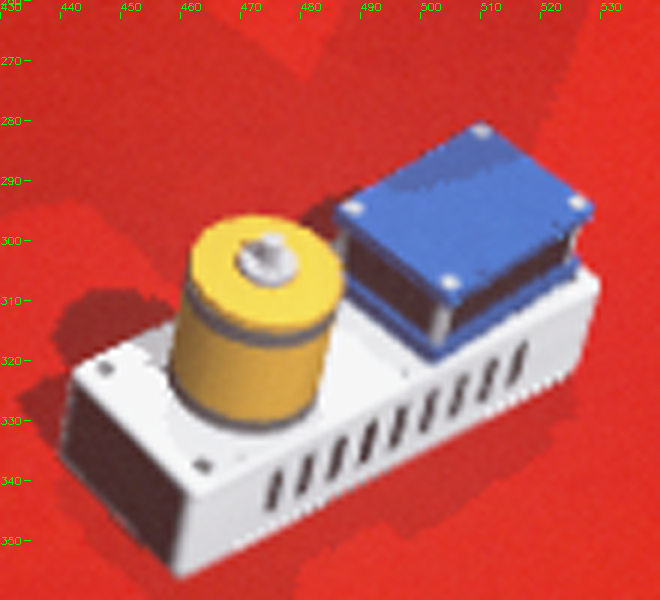

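The sensor sits flat inside its tray, and the rest of the pile hasn't moved. Next is the motor.

Call:
move_arm(motion=[-0.1,0.9,0,0,0.1,0.1,-1,-0.2,2,0,0,0.1,0.3,-1,-0.5,4,0.1,0,0.1,0.7,-1,-1.56,13.3,0.2,0,0.11,1.2,-1,-1.56,13.3,0.2,0,0.11,1.2,-1,-1.56,13.3,0.2,0,0.11,1.2,-1,-1.56,13.3,0.2,0,0.11,1.2,-1,-1.56,13.3,0.2,0,0.11,1.2,-1,-1.56,13.3,0.2,0,0.11,1.2,-1,-1.56,13.3,0.2,0,0.11,1.2,-1,-1.56,13.3,0.2,0,0.11,1.2,-1,-1.56,13.3,0.2,0,0.11,1.2,-1,-1.56,13.3,0.2,0,0.11,1.2,-1,-1.56,13.3,0.2,0,0.11,1.2,-1,-1.56,13.3,0.2,0,0.11,1.2,-1,-1.56,13.3,0.2,0,0.11,1.2,-1,-1.56,13.3,0.2,0,0.11,1.2,-1,-1.56,13.3,0.2,0,0.11,1.2,-1])

```text
time_s: 10.37
tcp_pos: [0.5259, 0.3497, 0.1484]
ee_rot: [[-1.0, 0.003, -0.001], [0.003, 1.0, -0.001], [0.001, -0.001, -1.0]]
wrist_force: [0.5, -0.1, 0.5]
gripper_width: 0.999
```

Run:
```python
from h import *
go(.5263,.351,.052,180)
```

```text
[-0.01, 0.04, 2.41] [-0.01, -0.01, -0.03]
```

Call:
move_arm(motion=[0,0.04,0.6,0,0,0,-1,0,0.04,1.3,0,0,0,-1,0,0.04,2,0,0,0,-1,0,0.04,2.3,0,0,0,-1,0,0.04,2.41,0,0,0,-1,0,0.04,2.41,0,0,0,0.1,0,0.04,2.41,0,0,0,0.2,0,0.04,2.41,0,0,0,0.3,0,0.04,2.41,0,0,0,1,0,0.04,2.41,0,0,0,1,0,0.04,2.41,0,0,0,1,0,0.04,2.41,0,0,0,1,0,0.04,2.41,0,0,0,1,0,0.04,2.41,0,0,0,1,0,0.04,2.41,0,0,0,1,0,0.04,2.41,0,0,0,1])

```text
time_s: 11.7
tcp_pos: [0.5259, 0.3512, 0.0523]
ee_rot: [[-1.0, 0.003, -0.001], [0.003, 1.0, -0.001], [0.001, -0.001, -1.0]]
wrist_force: [-0.8, -0.3, 3.7]
gripper_width: 0.502
```

Run:
```python
from h import *
s=r.sense();print(s["gripper_width"]*87,s["tcp_pos"]);s=imaging.capture("scene");crop(s,430,230,110,120,5,"pics/m1.png");go(.524,.1823,.0148,180)
```

```text
43.678531538771054 [0.52591295 0.3512107  0.05229338]
[0.04, -4.22, 0.94] [-0.01, -0.01, -0.03]
```

View pics/m1.png

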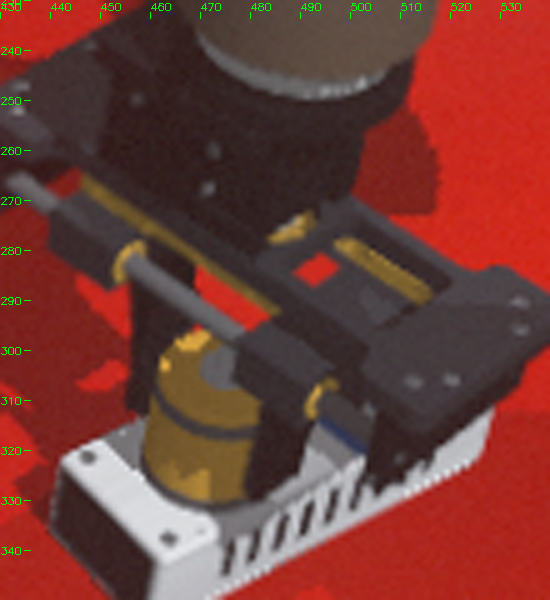

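Gripped at 43.7 mm. Lifting and carrying it to the round tray.

Call:
move_arm(motion=[0,0,-0.1,0,0,0,1,0,0,-0.3,0,0,0,1,0,0,-0.7,0,0,0,1,0,0,-1.1,0,0,0,1,0,-0.1,-1.3,0,0,0,1,0,-0.4,-1.4,0,0,0,1,0,-0.9,-1.4,0,0,0,1,0,-1.5,-1.4,0,0,0,1,0.02,-2.2,-1.4,0,0,0,1,0.04,-2.9,-1.4,0,0,0,1,0.04,-3.5,-1.2,0,0,0,1,0.04,-3.9,-0.9,0,0,0,1,0.04,-4.15,-0.5,0,0,0,1,0.04,-4.22,-0.1,0,0,0,1,0.04,-4.22,0.1,0,0,0,1,0.04,-4.22,0.2,0,0,0,1,0.04,-4.22,0.2,0,0,0,1,0.04,-4.22,0.2,0,0,0,1])

```text
time_s: 13.25
tcp_pos: [0.5242, 0.1828, 0.0447]
ee_rot: [[-1.0, 0.002, 0.0], [0.002, 1.0, -0.001], [-0.0, -0.001, -1.0]]
wrist_force: [0.6, 0.8, -2.7]
gripper_width: 0.498
```

Run:
```python
from h import *
s=r.sense();print(s["gripper_width"]*87,s["tcp_pos"]);s=imaging.capture("scene");crop(s,350,200,120,120,5,"pics/m2.png");crop(s,430,260,110,100,6,"pics/b4.png");go(.524,.1823,.0153,180)
```

```text
43.326891738796654 [0.5241947  0.18280117 0.04474133]
[0.01, -0.02, 0.75] [-0.0, 0.01, -0.02]
```

View pics/m2.png

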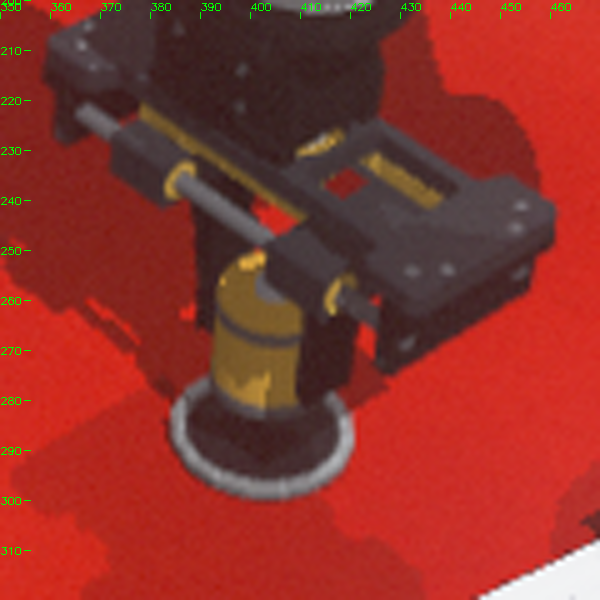

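View pics/b4.png

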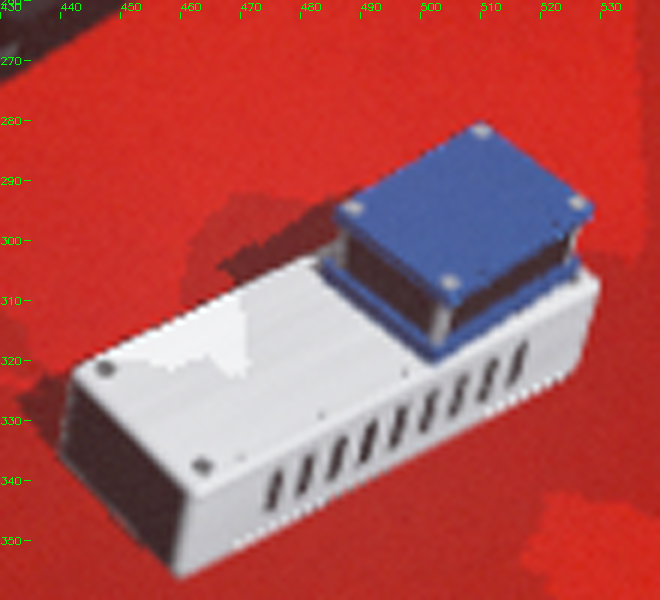

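The motor is upright over its round tray, and the power supply and driver haven't moved. Lowering.

Call:
move_arm(motion=[0.01,0,0.2,0,0,0,1,0.01,-0.02,0.4,0,0,0,1,0.01,-0.02,0.58,0,0,0,1,0.01,-0.02,0.68,0,0,0,1,0.01,-0.02,0.73,0,0,0,1,0.01,-0.02,0.75,0,0,0,1,0.01,-0.02,0.75,0,0,0,1,0.01,-0.02,0.75,0,0,0,1])

```text
time_s: 13.97
tcp_pos: [0.5239, 0.1821, 0.0153]
ee_rot: [[-1.0, 0.002, 0.0], [0.002, 1.0, -0.001], [-0.0, -0.001, -1.0]]
wrist_force: [-1.9, -0.1, -0.2]
gripper_width: 0.499
```

Run:
```python
from h import *
s=r.sense();print(s["wrist_force"],s["tcp_pos"]);s=imaging.capture("scene");crop(s,350,200,120,120,5,"pics/m3.png")
```

```text
[-1.88259817 -0.08748356 -0.16756038] [0.52387285 0.18210713 0.01529316]
```

View pics/m3.png

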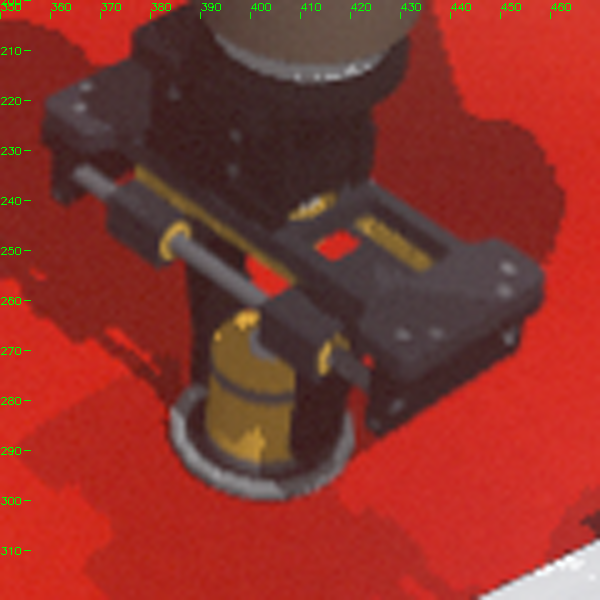

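The motor's weight has left the wrist, so it is seated. Releasing.

Call:
move_arm(motion=[0,0,0,0,0,0,-0.1,0,0,0,0,0,0,-0.3,0,0,0,0,0,0,-0.5,0,0,0,0,0,0,-0.6,0,0,0,0,0,0,-0.6,0,0,0,0,0,0,-0.6,0,0,-0.2,0,0,0,-0.8,0,0,-0.7,0,0,0,-1,0,0,-1.4,0,0,0,-1,0,0,-2.2,0,0,0,-1,0,0,-2.9,0,0,0,-1,0,0,-3,0,0,0,-1,0,0,-3,0,0,0,-1])

```text
time_s: 15.1
tcp_pos: [0.5251, 0.183, 0.1384]
ee_rot: [[-1.0, 0.002, 0.006], [0.002, 1.0, 0.003], [-0.006, 0.003, -1.0]]
wrist_force: [0.2, -0.2, -0.8]
gripper_width: 0.999
```

Run:
```python
from fit import *
s=imaging.capture("scene");crop(s,350,200,120,120,5,"pics/m4.png")
t=imaging.capture("top");crop(t,125,245,65,100,6,"pics/a4.png")
go(.4475,.3635,.12,175.7)
```

```text
[1.9, 4.54, 0.37] [-0.0, -0.0, 0.84]
```

View pics/m4.png

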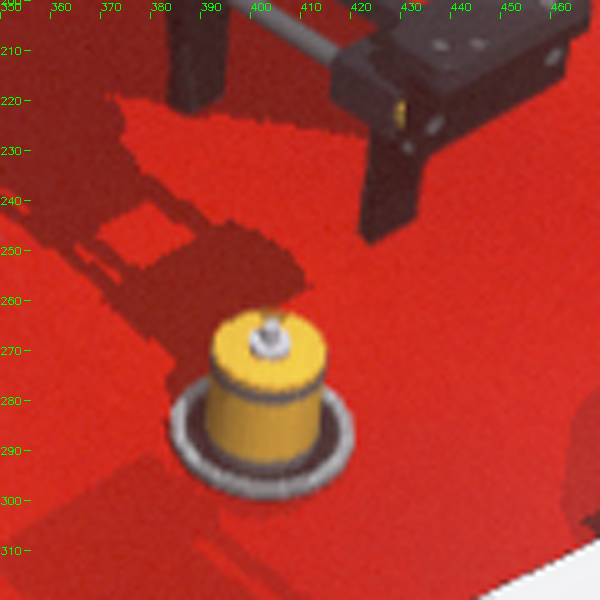

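View pics/a4.png

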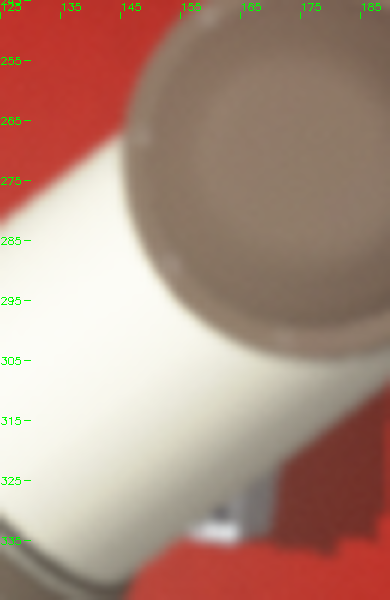

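The motor is upright in the round tray with a clear gap all round. The arm hides the top view of the pile, so I'll refit the driver from the earlier clear scene crop (b4).

Run:
```python
from fit import *
B=lambda X,Y:("scene",*px(430,260,6,X,Y))
fit("driverS",.064,.046,.07,[B(337,212),B(446,305),B(594,211),B(481,123)])
```

```text
driverS [449.3 363.2] -4.5 res [[-0.7, 0.9], [1.3, 0.2], [0.3, -0.6], [-0.9, -0.5]]
```

Call:
move_arm(motion=[0.2,0.4,0,0,0,0.2,-1,0.5,1.2,0,0,0,0.5,-1,1.9,4.54,0.3,0,0,0.84,-1,1.9,4.54,0.3,0,0,0.84,-1,1.9,4.54,0.3,0,0,0.84,-1,1.9,4.54,0.3,0,0,0.84,-1,1.9,4.54,0.3,0,0,0.84,-1,1.9,4.54,0.3,0,0,0.84,-1,1.9,4.54,0.3,0,0,0.84,-1,1.9,4.54,0.3,0,0,0.84,-1])

```text
time_s: 16.03
tcp_pos: [0.4477, 0.3623, 0.1223]
ee_rot: [[-0.997, 0.077, -0.001], [0.077, 0.997, -0.002], [0.001, -0.002, -1.0]]
wrist_force: [0.3, 1.1, 0.0]
gripper_width: 0.998
```

Run:
```python
from h import *
go(.4475,.3635,.050,175.2)
```

```text
[0.01, 0.03, 1.81] [-0.02, -0.01, 0.08]
```

Call:
move_arm(motion=[0.01,0.03,0.5,0,0,0.05,-1,0.01,0.03,1.1,0,0,0.05,-1,0.01,0.03,1.6,0,0,0.05,-1,0.01,0.03,1.8,0,0,0.05,-1,0.01,0.03,1.86,0,0,0.05,-1,0.01,0.03,1.86,0,0,0.05,-0.2,0.01,0.03,1.86,0,0,0.05,0,0.01,0.03,1.86,0,0,0.05,0.2,0.01,0.03,1.86,0,0,0.05,1,0.01,0.03,1.86,0,0,0.05,1,0.01,0.03,1.86,0,0,0.05,1,0.01,0.03,1.86,0,0,0.05,1,0.01,0.03,1.86,0,0,0.05,1,0.01,0.03,1.86,0,0,0.05,1,0.01,0.03,1.86,0,0,0.05,1,0.01,0.03,1.86,0,0,0.05,1])

```text
time_s: 17.37
tcp_pos: [0.4474, 0.3636, 0.0482]
ee_rot: [[-0.997, 0.081, -0.001], [0.081, 0.997, -0.002], [0.001, -0.002, -1.0]]
wrist_force: [-1.1, -0.2, 2.2]
gripper_width: 0.526
```

Run:
```python
from h import *
s=r.sense();print(s["gripper_width"]*87,s["tcp_pos"]);s=imaging.capture("scene");crop(s,430,230,110,120,5,"pics/d1.png");go(.5746,-.0033,.04,185)
```

```text
45.78882904423705 [0.44735375 0.36356293 0.04817521]
[-3.91, -8.88, 0.22] [-0.02, -0.01, -1.93]
```

View pics/d1.png

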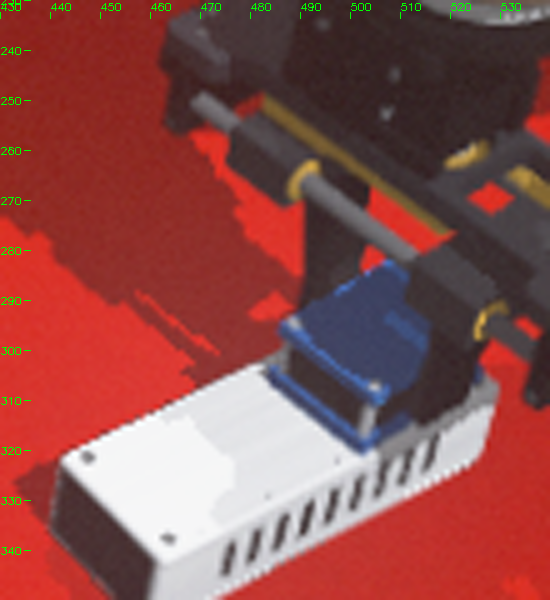

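Gripped at 45.8 mm. The path crosses the motor, so I'm carrying it high.

Call:
move_arm(motion=[0,0,-0.1,0,0,0,1,0,0,-0.4,0,0,0,1,0,0,-0.9,0,0,0,1,0,0,-1.5,0,0,0,1,0,0,-2.1,0,0,0,1,-0.1,-0.2,-2.5,0,0,0,1,-0.3,-0.6,-2.7,0,0,-0.1,1,-0.5,-1.2,-2.7,0,0,-0.3,1,-0.8,-1.9,-2.7,0,0,-0.4,1,-1.1,-2.6,-2.7,0,0,-0.6,1,-1.4,-3.3,-2.7,0,0,-0.8,1,-1.7,-4,-2.7,0,0,-1,1,-2,-4.7,-2.7,0,0,-1.2,1,-2.3,-5.4,-2.7,0,0,-1.4,1,-2.7,-6.1,-2.7,0,0,-1.6,1,-3,-6.8,-2.7,0,0,-1.7,1,-3.3,-7.5,-2.7,0,0,-1.8,1,-3.6,-8.1,-2.6,0,0,-1.93,1,-3.8,-8.6,-2.3,0,0,-1.93,1,-3.91,-8.88,-1.8,0,0,-1.93,1])

```text
time_s: 19.08
tcp_pos: [0.5763, -0.0051, 0.1217]
ee_rot: [[-0.996, -0.085, 0.003], [-0.085, 0.996, -0.001], [-0.003, -0.001, -1.0]]
wrist_force: [1.6, 0.7, -0.6]
gripper_width: 0.527
```

Run:
```python
from h import *
s=r.sense();print(s["gripper_width"]*87,s["tcp_pos"]);go(.5746,-.0033,.04,185)
```

```text
45.85250074691585 [ 0.57631133 -0.00512225  0.12167048]
[0.04, 0.05, 2.04] [-0.02, 0.03, -0.02]
```

Call:
move_arm(motion=[0.02,0.02,0.4,0,0,0,1,0.04,0.05,0.9,0,0.03,-0.02,1,0.04,0.05,1.4,0,0.03,-0.02,1,0.04,0.05,1.8,0,0.03,-0.02,1,0.04,0.05,2.05,0,0.03,-0.02,1,0.04,0.05,2.05,0,0.03,-0.02,1,0.04,0.05,2.05,0,0.03,-0.02,1])

```text
time_s: 19.67
tcp_pos: [0.5746, -0.0035, 0.0394]
ee_rot: [[-0.996, -0.087, -0.001], [-0.087, 0.996, -0.002], [0.001, -0.002, -1.0]]
wrist_force: [0.1, -1.1, -1.5]
gripper_width: 0.527
```

Run:
```python
from h import *
s=r.sense();print(s["wrist_force"],s["tcp_pos"]);s=imaging.capture("scene");crop(s,260,170,120,110,5,"pics/d2.png");go(.5746,-.0033,.0112,185)
```

```text
[ 0.05581375 -1.07527092 -1.48765647] [ 0.57464473 -0.00347626  0.03939784]
[0.02, 0.0, 0.73] [-0.02, 0.01, 0.0]
```

View pics/d2.png

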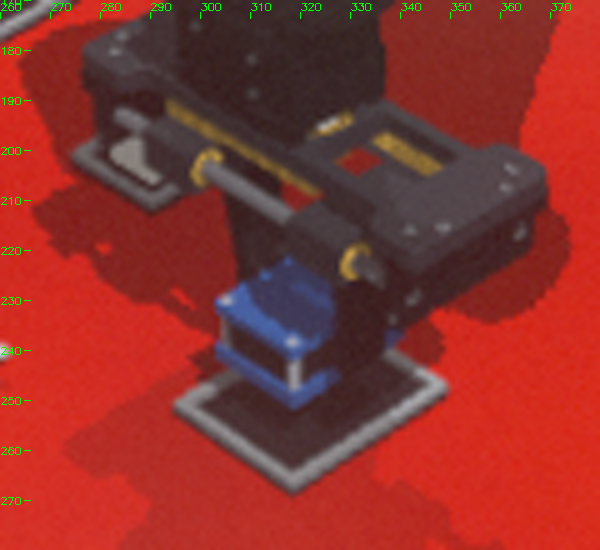

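The driver is over its tray, parallel to the lip with corners near (295,251) and (347,246). Lowering.

Call:
move_arm(motion=[0.02,0,0.2,0,0,0,1,0.02,0,0.4,0,0,0,1,0.02,0,0.56,0,0,0,1,0.02,0,0.66,0,0,0,1,0.02,0,0.7,0,0,0,1,0.02,0,0.72,0,0,0,1,0.02,0,0.72,0,0,0,1,0.02,0,0.72,0,0,0,1])

```text
time_s: 20.38
tcp_pos: [0.5749, -0.0033, 0.0116]
ee_rot: [[-0.996, -0.088, 0.002], [-0.088, 0.996, -0.001], [-0.002, -0.001, -1.0]]
wrist_force: [0.4, 0.3, -1.8]
gripper_width: 0.526
```

Run:
```python
from h import *
s=r.sense();print(s["wrist_force"],s["tcp_pos"]);s=imaging.capture("scene");crop(s,260,170,120,110,5,"pics/d3.png");go(.5746,-.0033,.0112,185)
```

```text
[ 0.44500849  0.32866143 -1.80562958] [ 0.57492913 -0.00331101  0.0116449 ]
[0.01, 0.0, 0.01] [-0.02, 0.02, 0.0]
```

View pics/d3.png

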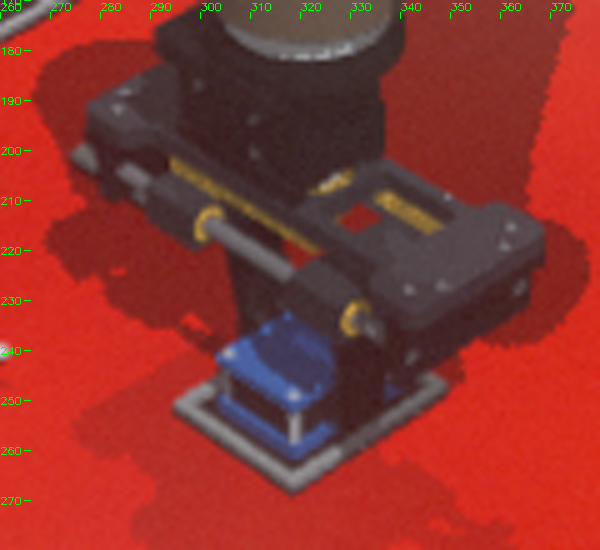

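Lowering half a millimetre more to seat the driver, then releasing.

Call:
move_arm(motion=[0,0,0.01,0,0,0,1,0,0,0.02,0,0,0,1,0,0,0.02,0,0,0,1,0,0,0.02,0,0,0,-0.1,0,0,0.02,0,0,0,-0.3,0,0,0.02,0,0,0,-0.5,0,0,0.02,0,0,0,-0.6,0,0,0.02,0,0,0,-0.6,0,0,0,0,0,0,-0.7,0,0,-0.2,0,0,0,-0.8,0,0,-0.7,0,0,0,-1,0,0,-1.4,0,0,0,-1,0,0,-2.1,0,0,0,-1,0,0,-2.8,0,0,0,-1,0,0,-3,0,0,0,-1,0,0,-3,0,0,0,-1])

```text
time_s: 21.77
tcp_pos: [0.5765, -0.0028, 0.1353]
ee_rot: [[-0.996, -0.088, 0.009], [-0.088, 0.996, 0.0], [-0.009, -0.001, -1.0]]
wrist_force: [0.2, 0.5, -0.2]
gripper_width: 0.997
```

Run:
```python
from h import *
s=imaging.capture("scene");crop(s,260,170,120,110,5,"pics/d4.png");crop(s,430,260,110,100,6,"pics/p4.png")
t=imaging.capture("top");crop(t,125,245,65,100,6,"pics/a5.png")
```

```text
(no output)
```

View pics/d4.png

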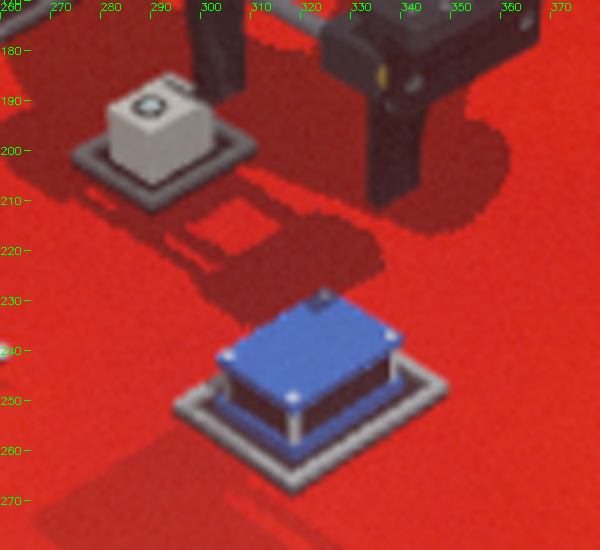

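View pics/p4.png

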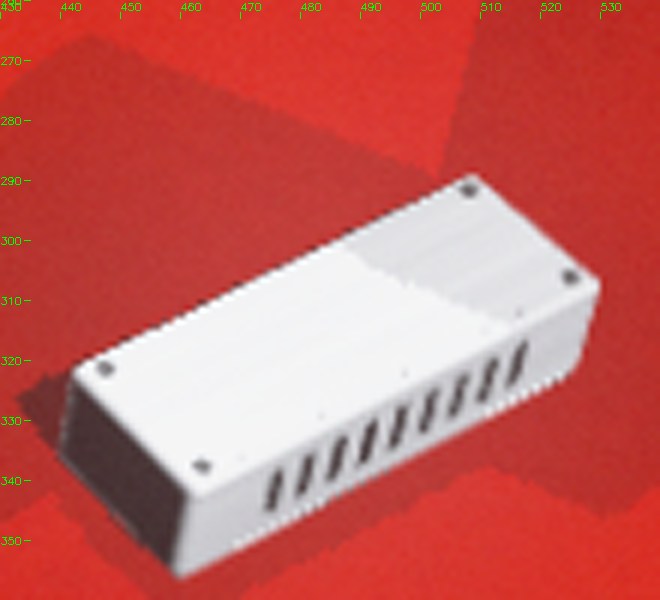

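View pics/a5.png

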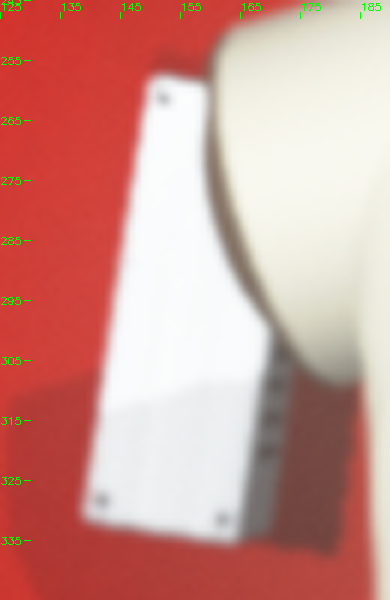

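The driver is flat inside its tray. The power supply is clear, with scene-crop corners at (72,372), (190,495), (600,284) and (473,175).

Run:
```python
from fit import *
A=lambda X,Y:("top",*px(125,245,6,X,Y)); B=lambda X,Y:("scene",*px(430,260,6,X,Y))
fit("S",.16,.058,.04,[B(72,372),B(190,496),B(600,284),B(473,175)])
fit("T",.16,.058,.04,[A(148,75),A(241,545),A(82,522)])
go(.4865,.3545,.1,171.5)
```

```text
S [488.8 354.3] -8.8 res [[-0.4, 1.6], [0.5, -1.4], [-0.2, -1.4], [0.2, 1.1]]
T [484.5 355.7] -8.2 res [[0.5, -0.0], [-0.2, -0.3], [-0.3, 0.4]]
[1.4, 9.1, 0.77] [-0.01, 0.02, 2.7]
```

Call:
move_arm(motion=[0.1,0.7,0,0,0,0.2,-1,0.3,1.6,0,0,0,0.5,-1,0.45,3,0,0,0,0.9,-1,0.6,4,0,0,0,1.3,-1,0.75,5,0,0,0,1.6,-1,0.9,6,0,0,0,1.9,-1,1.1,7,0,0,0,2.2,-1,1.25,8,0.2,0,0,2.5,-1,1.4,9.1,0.5,0,0,2.7,-1,1.4,9.1,0.77,0,0,2.7,-1,1.4,9.1,0.77,0,0,2.7,-1,1.4,9.1,0.77,0,0,2.7,-1,1.4,9.1,0.77,0,0,2.7,-1])

```text
time_s: 22.95
tcp_pos: [0.4863, 0.3534, 0.099]
ee_rot: [[-0.989, 0.148, -0.0], [0.148, 0.989, -0.003], [-0.0, -0.003, -1.0]]
wrist_force: [-0.1, 0.6, 1.3]
gripper_width: 0.997
```

Run:
```python
from h import *
go(.4867,.355,.012,171.5)
```

```text
[-0.0, 0.05, 2.18] [-0.04, 0.0, -0.01]
```

Call:
move_arm(motion=[0,0.05,0.5,0,0,0,-1,0,0.05,1.1,0,0,0,-1,0,0.05,1.7,0,0,0,-1,0,0.05,2.05,0,0,0,-1,0,0.05,2.18,0,0,0,-1,0,0.05,2.18,0,0,0,-1,0,0.05,2.18,0,0,0,-0.5,0,0.05,2.18,0,0,0,-0.3,0,0.05,2.18,0,0,0,0,0,0.05,2.18,0,0,0,1,0,0.05,2.18,0,0,0,1,0,0.05,2.18,0,0,0,1,0,0.05,2.18,0,0,0,1,0,0.05,2.18,0,0,0,1,0,0.05,2.18,0,0,0,1])

```text
time_s: 24.2
tcp_pos: [0.4867, 0.3552, 0.0125]
ee_rot: [[-0.989, 0.148, 0.0], [0.148, 0.989, -0.003], [-0.001, -0.003, -1.0]]
wrist_force: [-1.4, -1.2, 5.6]
gripper_width: 0.664
```

Run:
```python
from h import *
s=r.sense();print(s["gripper_width"]*87,s["tcp_pos"]);s=imaging.capture("scene");crop(s,430,240,110,120,5,"pics/p1.png");go(.4872,-.3591,.04,188.8)
```

```text
57.74639902746697 [0.48666487 0.35517285 0.01248499]
[-2.66, -17.66, -0.64] [-0.03, 0.0, -3.46]
```

View pics/p1.png

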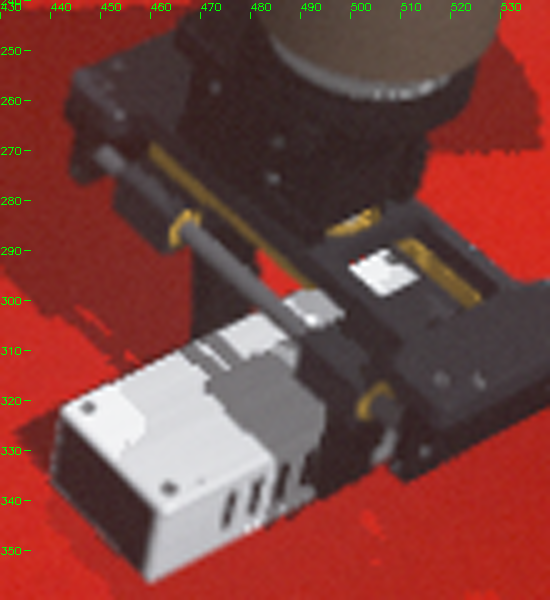

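Gripped at 57.7 mm. Lifting high over the filled trays.

Call:
move_arm(motion=[0,0,-0.05,0,0,0,1,0,0,-0.2,0,0,0,1,0,0,-0.5,0,0,0,1,0,0,-0.9,0,0,0,1,0,0,-1.4,0,0,0,1,0,0,-1.9,0,0,0,1,0,0,-2.4,0,0,0,1,0,0,-2.9,0,0,0,1,0,0,-3.3,0,0,0,1,0,0,-3.5,0,0,0,1,0,0,-3.5,0,0,0,1,0,0,-3.5,0,0,0,1])

```text
time_s: 25.25
tcp_pos: [0.4858, 0.3551, 0.1513]
ee_rot: [[-0.989, 0.149, -0.002], [0.149, 0.989, -0.004], [0.001, -0.004, -1.0]]
wrist_force: [-0.1, 0.1, -6.9]
gripper_width: 0.664
```

Run:
```python
from h import *
s=r.sense();print(s["gripper_width"]*87,s["tcp_pos"]);s=imaging.capture("scene");crop(s,420,180,120,130,5,"pics/p2.png");go(.4872,-.3591,.15,188.8)
```

```text
57.803080164159844 [0.48584954 0.35511817 0.1512791 ]
[-2.69, -17.64, 0.1] [-0.06, -0.03, -3.47]
```

View pics/p2.png

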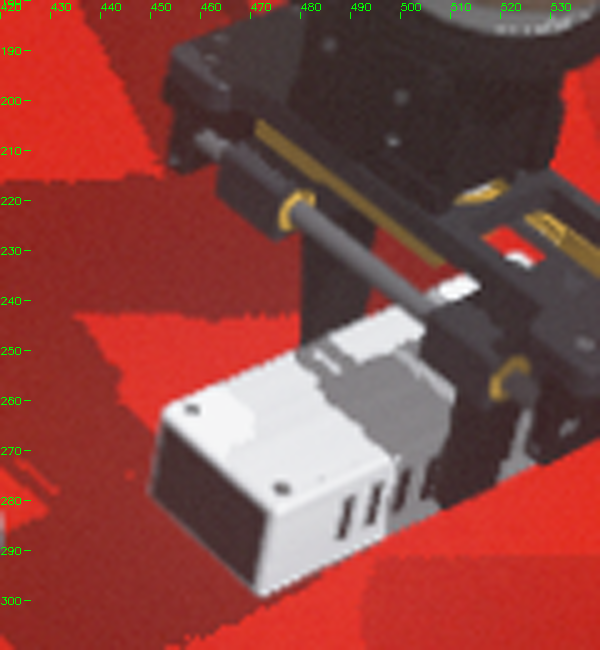

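It is held level and the weight reads 6.9 N. Carrying it across.

Call:
move_arm(motion=[0,-0.1,0,0,0,0,1,-0.06,-0.4,0,0,0,-0.08,1,-0.14,-0.9,0,0,0,-0.18,1,-0.23,-1.5,0,0,0,-0.3,1,-0.34,-2.2,0,0,0,-0.43,1,-0.46,-3,0,0,0,-0.6,1,-0.58,-3.8,0,0,0,-0.75,1,-0.7,-4.6,0,0,0,-0.9,1,-0.82,-5.4,0,0,0,-1.06,1,-0.95,-6.2,0,0,0,-1.22,1,-1.07,-7,0,0,0,-1.38,1,-1.19,-7.8,0,0,0,-1.54,1,-1.31,-8.6,0,0,0,-1.7,1,-1.43,-9.4,0,0,0,-1.85,1,-1.56,-10.2,0,0,0,-2,1,-1.68,-11,0,0,0,-2.17,1,-1.8,-11.7,0,0,0,-2.3,1,-1.87,-12.2,0,0,0,-2.4,1,-1.92,-12.5,0,0,0,-2.46,1,-1.92,-12.6,0,0,0,-2.48,1])

```text
time_s: 26.97
tcp_pos: [0.4852, -0.1574, 0.1524]
ee_rot: [[-0.998, -0.065, -0.005], [-0.065, 0.998, -0.005], [0.005, -0.005, -1.0]]
wrist_force: [-0.3, 0.1, -5.4]
gripper_width: 0.672
```

Run:
```python
from h import *
s=r.sense();print(s["gripper_width"]*87);go(.4872,-.3591,.06,188.8)
```

```text
58.50032463938932
[0.26, -5.02, 2.34] [-0.05, -0.06, -1.02]
```

Call:
move_arm(motion=[0,-0.2,0,0,0,0,1,0.03,-0.6,0,0,0,-0.1,1,0.06,-1.2,0,0,0,-0.25,1,0.1,-1.9,0,0,0,-0.4,1,0.14,-2.6,0,0,0,-0.55,1,0.18,-3.3,0,0,0,-0.7,1,0.22,-4,0,0,0,-0.85,1,0.25,-4.5,0.1,0,0,-0.95,1,0.26,-4.9,0.4,-0.05,-0.06,-1.02,1,0.26,-5.02,0.8,-0.05,-0.06,-1.02,1,0.26,-5.02,1.3,-0.05,-0.06,-1.02,1,0.26,-5.02,1.8,-0.05,-0.06,-1.02,1,0.26,-5.02,2.2,-0.05,-0.06,-1.02,1,0.26,-5.02,2.35,-0.05,-0.06,-1.02,1,0.26,-5.02,2.35,-0.05,-0.06,-1.02,1,0.26,-5.02,2.35,-0.05,-0.06,-1.02,1])

```text
time_s: 28.3
tcp_pos: [0.4875, -0.3591, 0.0597]
ee_rot: [[-0.988, -0.154, -0.0], [-0.154, 0.988, -0.001], [0.0, -0.001, -1.0]]
wrist_force: [0.3, -0.2, -5.3]
gripper_width: 0.662
```

Run:
```python
from h import *
s=r.sense();print(s["gripper_width"]*87,s["wrist_force"]);s=imaging.capture("scene");crop(s,200,80,130,120,6,"pics/p3.png");go(.4872,-.3591,.0155,188.8)
t=imaging.capture("top");crop(t,440,230,90,120,5,"pics/p3t.png")
```

```text
57.632838268715766 [ 0.26758424 -0.22323106 -5.3279996 ]
[0.02, 0.01, 1.13] [-0.02, 0.01, 0.01]
```

View pics/p3.png

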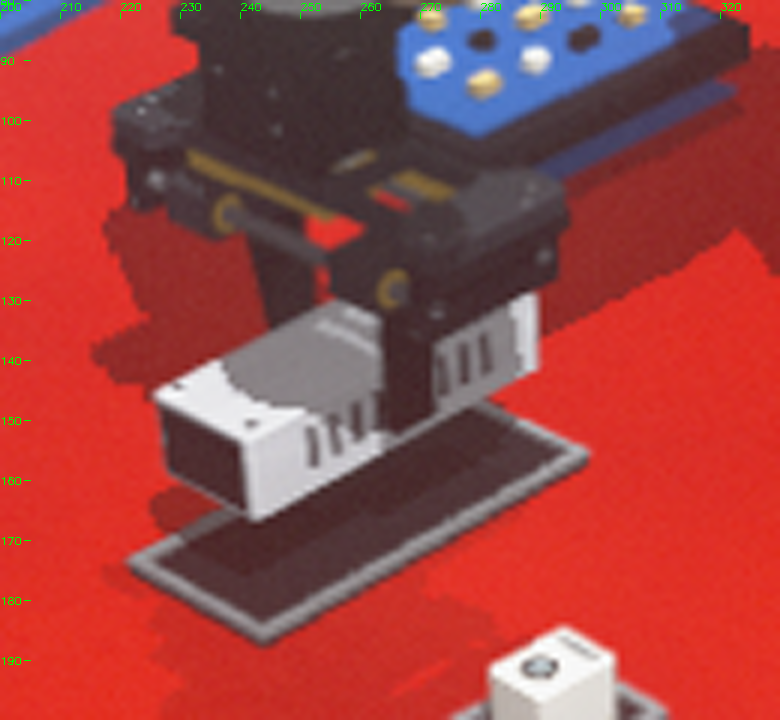

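View pics/p3t.png

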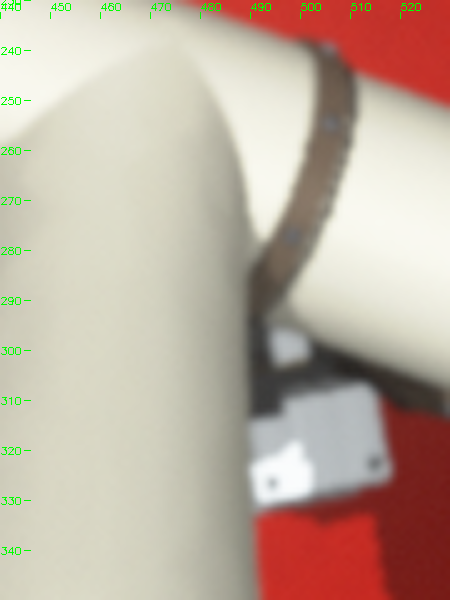

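The power supply is level and parallel to its tray. Lowering to about 1 mm short, then looking.

Call:
move_arm(motion=[0.02,0.01,0.2,0,0,0,1,0.02,0.01,0.45,0,0,0,1,0.02,0.01,0.7,0,0,0,1,0.02,0.01,0.88,0,0,0,1,0.02,0.01,1,0,0,0,1,0.02,0.01,1.05,0,0,0,1,0.02,0.01,1.08,0,0,0,1,0.02,0.01,1.08,0,0,0,1,0.02,0.01,1.08,0,0,0,1])

```text
time_s: 29.15
tcp_pos: [0.4879, -0.3594, 0.018]
ee_rot: [[-0.988, -0.154, 0.003], [-0.154, 0.988, -0.002], [-0.003, -0.003, -1.0]]
wrist_force: [-0.1, 0.3, -5.5]
gripper_width: 0.665
```

Run:
```python
from h import *
s=r.sense();print(s["tcp_pos"],s["wrist_force"]);s=imaging.capture("scene");crop(s,200,80,130,120,6,"pics/p5.png");go(.4872,-.3591,.0155,188.8)
```

```text
[ 0.48793467 -0.35940048  0.01796728] [-0.11371743  0.28563195 -5.47277409]
[0.02, 0.01, 0.06] [-0.03, 0.03, 0.01]
```

View pics/p5.png

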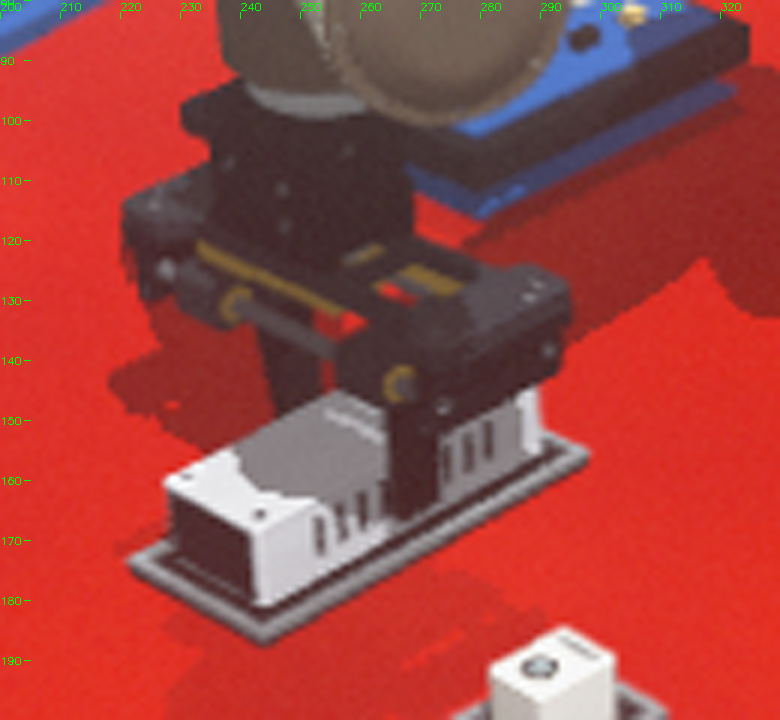

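It is inside the lip on all visible sides, with lip corners at (221,174), (244,186) and (297,155). Lowering the last 2.5 mm.

Call:
move_arm(motion=[0.02,0.01,0.02,0,0.02,0,1,0.02,0.01,0.04,0,0.02,0,1,0.02,0.01,0.06,0,0.02,0,1,0.02,0.01,0.07,0,0.02,0,1,0.02,0.01,0.07,0,0.02,0,1,0.02,0.01,0.07,0,0.02,0,1])

```text
time_s: 29.7
tcp_pos: [0.4872, -0.3591, 0.0155]
ee_rot: [[-0.988, -0.154, 0.001], [-0.154, 0.988, -0.003], [-0.001, -0.003, -1.0]]
wrist_force: [-0.6, 1.0, -3.6]
gripper_width: 0.664
```

Call:
move_arm(motion=[0,0,0.02,0,0,0,1,0,0,0.03,0,0,0,1,0,0,0.03,0,0,0,1])

```text
time_s: 29.95
tcp_pos: [0.4872, -0.3591, 0.0155]
ee_rot: [[-0.988, -0.154, 0.002], [-0.154, 0.988, -0.003], [-0.001, -0.003, -1.0]]
wrist_force: [-1.9, 3.3, 5.2]
gripper_width: 0.665
```

The upward force shows it is seated. Releasing and rising.

Call:
move_arm(motion=[0,0,0,0,0,0,-0.4,0,0,0,0,0,0,-0.6,0,0,0,0,0,0,-0.8,0,0,0,0,0,0,-1,0,0,0,0,0,0,-1,0,0,0,0,0,0,-1,0,0,-0.2,0,0,0,-1,0,0,-0.6,0,0,0,-1,0,0,-1.3,0,0,0,-1,0,0,-2.1,0,0,0,-1,0,0,-3,0,0,0,-1,0,0,-4,0,0,0,-1,0,0,-5,0,0,0,-1,0,0,-5.2,0,0,0,-1,0,0,-5.2,0,0,0,-1])

```text
time_s: 31.2
tcp_pos: [0.4887, -0.3596, 0.229]
ee_rot: [[-0.988, -0.155, 0.011], [-0.155, 0.988, -0.007], [-0.009, -0.009, -1.0]]
wrist_force: [-1.2, -0.3, -0.1]
gripper_width: 1.004
```

Run:
```python
from h import *
s=imaging.capture("scene");cv2.imwrite("pics/end_s.png",s);crop(s,200,80,130,120,6,"pics/p6.png");cv2.imwrite("pics/end_t.png",imaging.capture("top"));print(r.sense()["time_s"])
```

```text
31.3
```

View pics/p6.png

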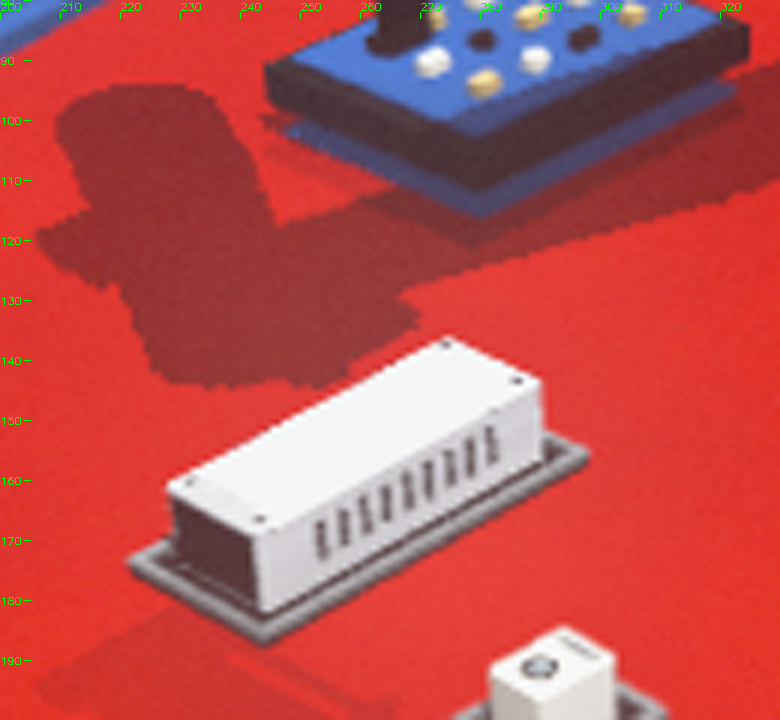

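View pics/end_s.png

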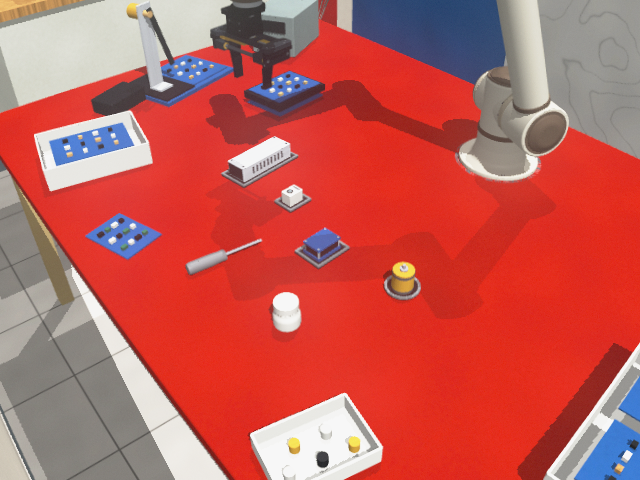

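View pics/end_t.png

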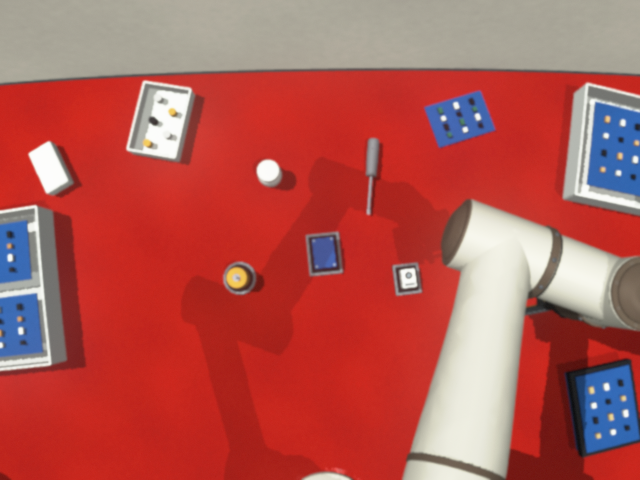

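All four things sit in their trays, the jar (269,173) and screwdriver (372,175) are where they were, and the gripper is clear. Handing in.

```bash
python3 -c "
from station import r
print(r.finish_job())"
```

```text
the job is handed in; nothing more can be done
None
```

I took the pile apart in the order sensor, motor, driver, power supply. Each thing went into its matching tray before I lifted the next, and I handed the job in at about 31 s.

- **Placing:** The last scene picture shows all four upright and inside their lips, with the three boxes lengthwise with their trays. The last top picture agrees for the sensor, motor and driver. In that picture the arm hides the power supply, so its placing is checked only from the scene camera.
- **Setting down:** The wrist force showed floor contact for the motor and the power supply before I let go. For the sensor and driver the reading was too small to tell, so I went by the computed floor height. Both lay flat when I looked afterwards.
- **Bystanders:** The jar and screwdriver appear where they were at the start, and the gripper was open and clear.
- **Disagreement:** The two cameras differed by 3–4 mm in x, so I used the average of the two. That left enough room in the 8 mm clearances.

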